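Polish the front edge of a ceramic plate on a rocking rest

ROBOT

A 7-joint arm with a two-finger parallel gripper is mounted at the origin on the work surface. World frame = base frame: x ahead of the robot, y to its left, z up, the work surface at z = 0. Lengths are in m, angles in rad, forces in N, time in s.
With the tool pointing down it reaches from about 0.4 to 0.875 m from the base axis. Payload 19.3 kg.
Tool frame: the origin (TCP) lies between the finger pads, 19 mm behind the fingertips; this is the grasp point; z points along the fingers, y is the line along which they close (so a half turn about z gives the same grasp; the last joint's range is limited). The gripper opens to 85 mm and grips with 20 to 120 N. Pads are 22 mm wide; open, the fingers measure 114 mm over their backs; the gripper's body (76 mm by 85 mm) begins 54 mm behind the grasp point. The pads swing forward as they close: fully open they stand 13 mm farther back than shut.
Start: joints at [-1.378, 0.521, -0.036, 1.599, 0.021, 1.021, -0.113], TCP at [0.162, 0.604, 0.25] pointing down, gripper open.
Joint ranges: [-2.91, 2.91], [-0.3, 2.13], [-1.5, 1.42], [0.17, 2.43], [-1.26, 4.41], [0.16, 1.93], [-2.52, 2.52]. Speed limits (rad/s): [1.89, 1.89, 2.39, 2.39, 3.01, 3.01, 3.01].

INTERFACE

Orientations are given as [roll, pitch, yaw] about the fixed x, y, z axes, in that order (R = Rz(yaw) Ry(pitch) Rx(roll)).
In Python, from workcell import bot, grab_frame, regions_of gives the robot as it stands. The module is installed in compiled form; this text tells all that it offers.
- The arm moves only by the tool play_rows, never from a script. Its argument "plan" is a list of rows, each a list of 3 entries, a list of its own where there are three numbers: the shift along the tool's x, y, z in units of 2.5 cm (1.0 is 2.5 cm), then the turn, a rotation vector about the tool's x, y, z in units of 0.15 rad (1.0 is 0.15 rad), then the closure, from -1 (fully open) to 1 (shut). In form: [[[tx, ty, tz], [rx, ry, rz], jaw], ...]. A call has 1 to 20 rows; each row shifts and turns the commanded pose from where the row before left it, along the tool's axes as they then stand; what a row does not reach is not made up. A row lasts 1/8 s, in which the tool goes at most 62.5 mm and 10.7 degrees, less where a joint would pass 70% of its speed; a pose out of reach is approached as far as the arm can. A call with a number of a shift or a turn outside -1 to 1 is refused whole. A call with a gripper value outside its range is refused whole. The fingers move at their own pace and stop on an object; "newtons" is the grip in N (left out, the last holds). Time passes only in rows, so rows that do not move let the fingers close. It gives the time, the measured TCP pose, the force, the opening and the grip force at its end, in the units of the state.
- bot.observe(): the state, without advancing time (a new reading comes with each control period).
- grab_frame(name): name is "scene" or "top" or "wrist"; returns a dict with "pixels" (384x512x3 uint8, red, green, blue), "depth" (384x512 float32, m along the optical axis (not along the pixel's ray), 0 where there is no reading), "camera_matrix" (3x3 intrinsics, pixels), "R" (3x3) and "t" (3): a world point X has camera coordinates R X + t. Camera axes: x right, y down, z forward; pixel columns grow to the right and rows downward; lengths in m; the calibration is good to about 2 mm. A picture is of the moment at which its call begins.
- bot.job_done(): hands the job in; it is judged then, once.
Trained networks look in the newest picture that a camera, given by its name, has taken for a name from the list of things; names that differ only in an ending like _2 or _b are one class to them, and where a whole thing is asked for, a point or a joint stands for the part that bears it (a point fixed in the world has none). Each returns a list of dicts, best first, with "p" (0 to 1); they miss things now and then, are a little off and sometimes report something else, mostly with a low value. They report only what shows in the picture. A call takes as long as a camera call. They do not tell look-alikes from the thing itself.
- regions_of(thing, camera): "mask" (384x512 bool, what is visible of it) and "box" ([left, top, right, bottom] in pixels, round what is visible of it).
The state is a dict: "clock": time; "qpos": joint angles; "qd": joint speeds; "joint_efforts": joint torques, N m; "position": TCP position; "tool_rot": TCP orientation; "force": force on the tool from outside, world axes, zero at the start; "moment": the same for the moment, N m; "grip_width": finger opening in m; "finger_force": force on a finger pad.
Only numpy, scipy, OpenCV 4.12 (cv2) and the standard library are available. Lean on these libraries where they do the work, as an engineer would, in place of code of your own. Each camera call takes 0.05 s, during which the arm holds its last target. There are 200 camera calls.

TASK

Take the felt polishing stick out of its stand and, keeping it upright, set its ball end on the edge of the white round plate just in front of the left end clamp and sweep it slowly (about ten seconds) round the front to just in front of the right end clamp, without lifting off and pressing down on its face with 12 newtons (friction not counted), never less than 10 or more than 14 once the sweep is under way; the plate rocks under the stick and swings round with it, so keep following its edge where it has moved to. Then ease off so that the plate comes back level without snapping up, and finish holding the stick upright in the gripper, well clear above everything, with the plate at rest and the other things on the bench undisturbed.

Things in the scene. Friction and masses are not known exactly. Their poses are not given: they have to be found in the camera images.
- stick: polishing stick, loose, 0.12 kg, 114 mm long, hanging upright in a wooden stand. Upwards from its lower end (origin): grey felt rod 32 mm thick with a ball end, to 62 mm; aluminium flange 48 mm wide, 62 to 68 mm; square wooden handle 24 x 24 mm, 68 to 114 mm. z runs from ball end to handle; x, y are square to the handle's faces
- handle (a point): point on the stick's axis in its wooden handle, 95 mm above its lower end, 27 mm above the flange: a good place for the TCP when gripping from above
- felt_ball (a point): centre of the ball end (radius 16 mm) of the felt rod, 16 mm above the stick's lower end, 79 mm below handle; when the ball touches the plate this point is 16 mm from the plate's upper face
- stand: wooden block 85 x 85 x 75 mm with a through hole of 39 mm; the stick hangs in it by its flange and must be lifted straight up by at least 70 mm. Fixed. Origin at the centre of the underside
- rest: fixed round foot of the polishing rest. On it swivels a head with two uprights and a sideways axle 140 mm above the bench, on which the rocker with the white plate tilts. Origin on the bench on the swivel's upright axis, under the middle of the axle; at swivel 0 the front (-x, roughly towards the robot) and left (+y) of rest and plate agree
- swivel (a joint): turn of the rest's head about the upright axis, rad, 0 at the start, positive anticlockwise from above, stops at +-0.7. Free turning apart from a centring spring of 2.2 N m/rad and damping of 1.1 N m s/rad: friction of the felt drags the plate along with the stick (by up to about 0.5 rad) before and while it slides, so the band must be followed where the plate is at each moment
- plate_mid (a point): centre of the upper face of the white round ceramic plate (140 mm wide, 12 mm thick) in front of the axle, z 152 mm when level. Axes fixed to the rocker: x towards the axle (which is 85 mm behind and 12 mm below this point), y left, z square to the face. A steel clamp disc of 28 mm radius, 12 mm high, stands at the plate's middle
- band_left (a point): on the plate's face, left end of the band to be polished (start of the sweep), just in front of the dark left end clamp (22 x 16 mm, 14 mm high). The band is the arc of 55 mm radius about plate_mid, from 65 degrees left of the front direction, round the front, to 65 degrees right; the ball should keep within 8 mm of the arc
- band_front (a point): on the plate's face, the foremost point of the band, 55 mm in front of plate_mid, 140 mm from the axle
- band_right (a point): on the plate's face, right end of the band (end of the sweep), just in front of the right end clamp; 108 mm in front of the axle, like the left end
- rocker (a joint): tilt in rad: 0 = plate level on its back stop (as at the start), grows as the plate's front goes down, front stop at 0.6. Return spring 3.6 N m/rad, none at 0; oil damper 1.8 N m s/rad; inertia about 0.02 kg m2. A counterweight of unknown filling adds a return torque of about 0.1 to 1.1 N m, so the tilt that gives 12 N differs each time (0.03 to 0.45 rad)
- burner: steel bench burner, loose, 84 mm wide, 68 mm high, bystander. Origin under its centre
- tin: flat round aluminium tin, loose, 84 mm wide, 20 mm high, bystander. Origin under its centre
- jar: small jar, loose, 60 mm wide, 75 mm high, bystander. Origin under its centre
Things that resemble listed ones, but are neither listed nor needed, are in the scene too. There is more than one size of the stick; the one meant has the size given above.

How it is judged:
On the way, in this order (a step that is already met when the one before it is completed fails the run):
1. stick gripped and lifted clear of its stand (contact force between the fingers and stick above 5 N and contact force between stick and stand below 0.05 N and height (world z) of stick above 0.08 m), for 0.2 s.
2. ball on the plate's edge at the left end of the band, pressed with 10 to 14 N (y of felt_ball in the frame of plate_mid between 0.04 and 0.066 m and x of felt_ball in the frame of plate_mid between -0.08 and -0.005 m and distance between felt_ball and plate_mid between 0.043 and 0.073 m and contact force between stick and rocker between 10 and 14 N), for 0.6 s.
3. front left of the band, pressed with 10 to 14 N (y of felt_ball in the frame of plate_mid between 0.014 and 0.04 m and x of felt_ball in the frame of plate_mid between -0.08 and -0.005 m and distance between felt_ball and plate_mid between 0.043 and 0.073 m and contact force between stick and rocker between 10 and 14 N), for 1 s.
4. front of the band, pressed with 10 to 14 N (y of felt_ball in the frame of plate_mid between -0.014 and 0.014 m and x of felt_ball in the frame of plate_mid between -0.08 and -0.005 m and distance between felt_ball and plate_mid between 0.043 and 0.073 m and contact force between stick and rocker between 10 and 14 N), for 1 s.
5. front right of the band, pressed with 10 to 14 N (y of felt_ball in the frame of plate_mid between -0.04 and -0.014 m and x of felt_ball in the frame of plate_mid between -0.08 and -0.005 m and distance between felt_ball and plate_mid between 0.043 and 0.073 m and contact force between stick and rocker between 10 and 14 N), for 1 s.
6. right end of the band, pressed with 10 to 14 N (y of felt_ball in the frame of plate_mid between -0.066 and -0.04 m and x of felt_ball in the frame of plate_mid between -0.08 and -0.005 m and distance between felt_ball and plate_mid between 0.043 and 0.073 m and contact force between stick and rocker between 10 and 14 N), for 0.6 s.
At the end, for the whole second after the job is handed in: the stick is held upright (within 0.25 rad) by the fingers alone, its lower end more than 170 mm above the bench and its ball centre more than 45 mm above the plate; the rocker is back level (below 0.03 rad) and still, and the swivel is still (contact force between the fingers and stick above 5 N and contact force between stick and rocker below 0.05 N and z of felt_ball in the frame of plate_mid above 0.045 m and contact force between stick and stand below 0.05 N and height (world z) of stick above 0.17 m and angle between stick's own z axis and vertical below 0.25 rad and value of joint rocker below 0.03 rad and velocity of joint rocker between -0.05 and 0.05 rad/s and velocity of joint swivel between -0.05 and 0.05 rad/s); the arm keeps its last pose, push and grip.
It fails at once if the plate is pressed with more than 19 N, or with the gripper instead of the stick (contact force between stick and rocker above 19 N or contact force between the fingers and rocker above 1 N).
It fails at once if the stick lifts off, or presses with less than 8 N or more than 16 N, on the band between its ends (x of felt_ball in the frame of plate_mid between -0.09 and -0.034 m and y of felt_ball in the frame of plate_mid between -0.044 and 0.044 m and z of felt_ball in the frame of plate_mid between -0.05 and 0.034 m and (contact force between stick and rocker below 8 N or contact force between stick and rocker above 16 N)).
It fails at once if the plate snaps back up (faster than 0.55 rad/s) (velocity of joint rocker below -0.55 rad/s).
It fails at once if the stick is tipped (angle between stick's own z axis and vertical above 0.45 rad).
It fails at once if a bystander is disturbed (distance of any of burner, tin, jar from where it was at the start of the episode above 0.03 m).
It also fails if it takes over 69 s, if anything falls off the work surface, if the arm or the gripper's body presses on something with over 40 N, if the wrist force passes 120 N, or if a joint passes its speed limit or range.

## Working session

There is one attempt and no reset: what is moved stays moved. The work goes in short steps, Python scripts to look and compute and a tool call to move; the robot and the scene stay as the last step left them, time stands still between calls to the robot, and variables do not carry over. Pictures are saved under pics/ and viewed, at most 10 in all, crops included, and the job is handed in when it is done.

Besides the shell and the picture viewer there is one more tool, called after ">>>" in YAML: its name, and indented under it one key for each argument. play_rows: Moves the arm, as the interface text tells. Its arguments: {"type":"object","properties":{"plan":{"type":"array"},"newtons":{"type":"number"}},"required":["plan"]}

```bash
mkdir -p pics; cat > h.py <<'E'
import numpy as np, cv2
from workcell import bot, grab_frame, regions_of
def cloud(f):
    K=f["camera_matrix"];d=f["depth"];v,u=np.mgrid[:d.shape[0],:d.shape[1]]
    c=np.stack([(u-K[0,2])/K[0,0]*d,(v-K[1,2])/K[1,1]*d,d],-1)
    return (c-f["t"])@f["R"]   # R^T (c-t)
E
python3 - <<'E'
from h import *
s=bot.observe();print({k:np.round(v,3) for k,v in s.items()})
ims=[]
for n in ["scene","top"]:
    f=grab_frame(n);P=cloud(f);im=f["pixels"][...,::-1].copy()
    print(n,"cam at",np.round(-f["R"].T@f["t"],3))
    for th in ["stick","stand","rest","plate_mid","burner","tin","jar"]:
        for r in regions_of(th,n)[:4]:
            m=r["mask"]&(f["depth"]>0);p=P[m]
            if len(p)==0: continue
            print(th,round(r["p"],2),np.round(r["box"]),"med",np.round(np.median(p,0),3),"min",np.round(np.percentile(p,2,0),3),"max",np.round(np.percentile(p,98,0),3))
    cv2.imwrite(f"pics/{n}.png",cv2.resize(im,(800,600)))
E
```

```text
{'clock': np.float64(0.0), 'qpos': array([-1.378,  0.522, -0.036,  1.6  ,  0.021,  1.021, -0.113]), 'qd': array([-0.   , -0.   , -0.002, -0.001,  0.002, -0.001,  0.001]), 'joint_efforts': array([-0.0000e+00, -9.2712e+01,  1.9800e+00, -3.6994e+01,  1.8000e-02,
        8.0000e-03,  0.0000e+00]), 'position': array([0.162, 0.603, 0.249]), 'tool_rot': array([-3.14 ,  0.   ,  2.879]), 'force': array([ 0.91 , -0.211,  0.814]), 'moment': array([ 0.057, -0.032, -0.015]), 'finger_force': np.float64(0.0), 'grip_width': np.float64(0.085)}
scene cam at [ 1.275 -0.343  0.786]
stick 0.73 [190. 240. 204. 264.] med [ 0.628 -0.204  0.047] min [ 0.612 -0.216  0.011] max [ 0.635 -0.189  0.078]
stick 0.63 [160. 202. 181. 225.] med [ 0.528 -0.236  0.097] min [ 0.506 -0.253  0.078] max [ 0.54  -0.215  0.128]
stick 0.46 [143. 195. 154. 218.] med [ 0.426 -0.27   0.052] min [ 0.412 -0.28   0.013] max [ 0.434 -0.256  0.079]
stand 0.64 [153. 205. 190. 254.] med [ 0.554 -0.242  0.065] min [ 0.482 -0.281  0.003] max [ 0.567 -0.196  0.077]
rest 0.85 [270. 153. 357. 258.] med [0.658 0.103 0.121] min [0.503 0.039 0.
[... 1023 characters left out ...]
467 -0.272  0.004] max [ 0.556 -0.186  0.078]
rest 0.63 [189.  89. 250. 204.] med [0.604 0.117 0.149] min [0.492 0.046 0.035] max [0.759 0.203 0.175]
plate_mid 0.58 [189.  90. 241. 195.] med [0.594 0.122 0.151] min [0.51  0.072 0.003] max [0.77  0.2   0.172]
burner 0.74 [295. 120. 322. 144.] med [ 0.7   -0.138  0.038] min [ 0.67  -0.178 -0.001] max [ 0.745 -0.105  0.068]
tin 0.85 [345. 133. 370. 159.] med [ 0.664 -0.297  0.019] min [ 0.625 -0.336  0.001] max [ 0.705 -0.26   0.023]
jar 0.68 [129. 232. 154. 255.] med [0.37  0.348 0.073] min [0.344 0.33  0.012] max [0.395 0.381 0.078]
jar 0.24 [296. 121. 322. 141.] med [ 0.699 -0.136  0.039] min [ 0.671 -0.176  0.015] max [ 0.738 -0.105  0.068]
```

View pics/scene.png

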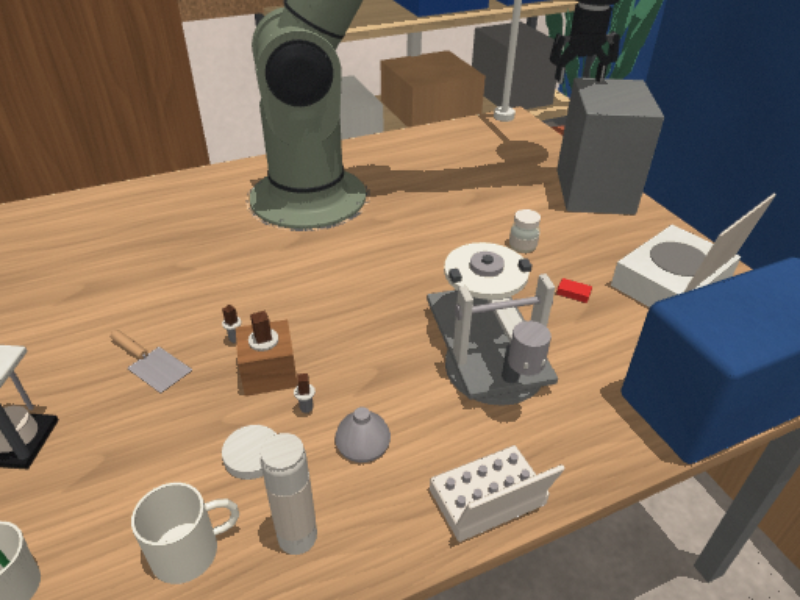

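View pics/top.png

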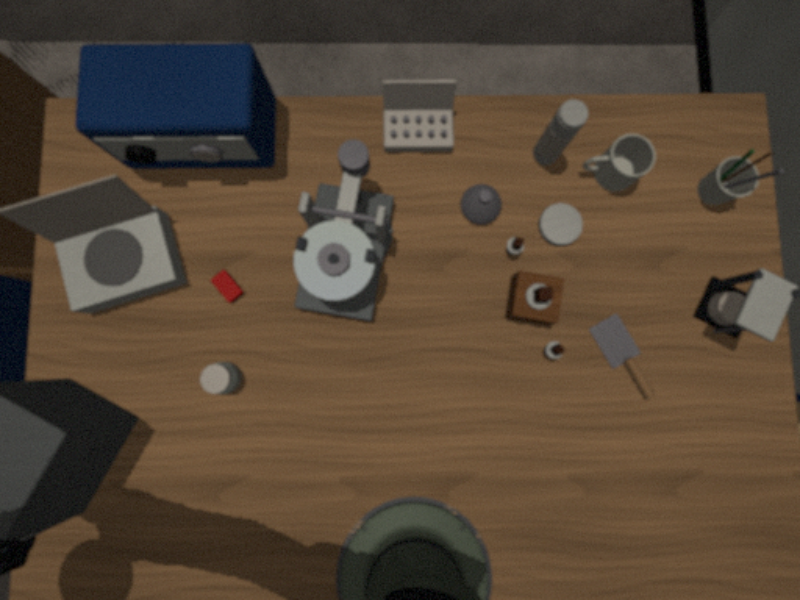

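Stick candidates in the 800x600 scene image are (262,335) in the wooden stand with a big flange, (305,392) standing free and small, and (231,325) standing free and small. I choose the one in the stand. The rest is at (490,310) with its plate at (487,265). In the top image, the stick is at (541,294) and the plate at (335,260).

```bash
python3 - <<'E'
from h import *
for n in ["top","scene"]:
    f=grab_frame(n);P=cloud(f);im=f["pixels"].astype(int);x,y,z=P[...,0],P[...,1],P[...,2]
    near=np.hypot(x-.515,y+.232)<.055
    for lo,hi in [(.11,.135),(.122,.135),(.078,.0895)]:
        m=near&(z>lo)&(z<hi)
        if lo<.1: m&=(im.min(-1)>110)
        p=P[m]
        if len(p)<5: print(n,lo,len(p));continue
        print(n,lo,len(p),"mean",np.round(p.mean(0),4),"min",np.round(p.min(0),3),"max",np.round(p.max(0),3), cv2.minAreaRect((p[:,:2]*1000).astype(np.float32)))
    m=near&(z>.07)&(z<.0765); p=P[m]
    if len(p)>5: print("stand top",len(p),cv2.minAreaRect((p[:,:2]*1000).astype(np.float32)))
    # plate
    m=(np.hypot(x-.58,y-.115)<.12)&(z>.1475)&(z<.157)&(im.min(-1)>(110 if n=="top" else 150));p=P[m]
    h=cv2.convexHull((p[:,:2]*1000).astype(np.float32))
    print("plate",len(p),np.median(p[:,2]),cv2.minEnclosingCircle(h),cv2.fitEllipse(h))
    m=(np.hypot(x-.58,y-.115)<.09)&(z>.159)&(z<.175);q=P[m]
    lab=cv2.connectedComponentsWithStats(m.astype(np.uint8))
    for i in range(1,lab[0]):
        if lab[2][i,4]>5: print("raised",lab[2][i,4],np.round(lab[3][i]),np.round(P[lab[1]==i].mean(0),4),np.round(np.percentile(P[lab[1]==i][:,2],95),4))
    m=(np.hypot(x-.66,y-.13)<.2)&(z>.17)&(z<.3)
    lab=cv2.connectedComponentsWithStats(m.astype(np.uint8))
    for i in range(1,lab[0]):
        if lab[2][i,4]>5: print("high",lab[2][i,4],np.round(lab[3][i]),np.round(P[lab[1]==i].mean(0),4),P[lab[1]==i].max(0))
    if n=="scene":
        cv2.imwrite("pics/crop.png",cv2.resize(im[180:280,110:240].astype(np.uint8)[...,::-1],(780,600),interpolation=cv2.INTER_CUBIC))
E
```

```text
top 0.11 93 mean [ 0.5131 -0.2318  0.1243] min [ 0.502 -0.246  0.11 ] max [ 0.526 -0.221  0.131] ((513.7960205078125, -233.2404022216797), (24.742494583129883, 24.297739028930664), 89.91722869873047)
top 0.122 74 mean [ 0.5139 -0.2331  0.1264] min [ 0.503 -0.246  0.122] max [ 0.526 -0.221  0.131] ((514.4204711914062, -233.11880493164062), (22.797746658325195, 24.858234405517578), 1.2641738653182983)
top 0.078 45 mean [ 0.5109 -0.2235  0.0809] min [ 0.494 -0.243  0.078] max [ 0.535 -0.214  0.085] ((511.29815673828125, -225.58482360839844), (43.441810607910156, 23.643630981445312), 17.585304260253906)
stand top 550 ((513.7012329101562, -233.3095703125), (85.47238159179688, 85.2468490600586), 79.34139251708984)
plate 1574 0.15131523542243866 ((571.7327270507812, 135.93614196777344), 69.54756927490234) ((571.6915283203125, 135.74606323242188), (137.75216674804688, 138.48995971679688), 90.8141098022461)
raised 8 [242. 145.] [0.6257 0.057  0.1681] 0.174
raised 50 [192. 156.] [0.5985 0.1911 0.1626] 0.1651
raised 336 [213. 165.] [0.5709 0.1357 0.164 ] 0.169
raised 50 [236. 163.] [0.5768 0.07
[... 1068 characters left out ...]
15148207495134147 ((591.8292236328125, 120.77912139892578), 93.8451156616211) ((605.898681640625, 122.62248229980469), (146.48446655273438, 213.39471435546875), 68.57958221435547)
raised 252 [311. 168.] [0.5794 0.1327 0.164 ] 0.1694
raised 42 [336. 168.] [0.6061 0.1891 0.1628] 0.1651
raised 44 [291. 175.] [0.5838 0.0715 0.1628] 0.1647
raised 9 [293. 187.] [0.6343 0.05   0.1677] 0.1746
high 73 [349. 180.] [0.6742 0.1816 0.1758] [0.69001656 0.19228622 0.18047914]
high 76 [297. 188.] [0.6501 0.052  0.176 ] [0.66607193 0.06290854 0.18013474]
high 15 [415. 200.] [0.7988 0.2722 0.1808] [0.80312046 0.27523296 0.19207673]
high 291 [340. 213.] [0.7582 0.0998 0.1716] [0.78540903 0.12566417 0.1743265 ]
```

View pics/crop.png

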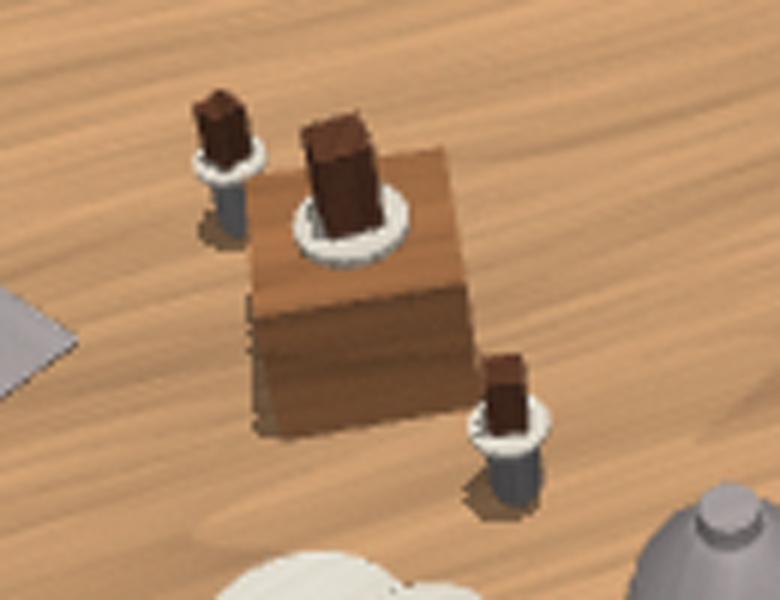

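The crop shows the big-handled stick in the stand at (345,190) and the two smaller look-alikes at (225,150) and (507,420). The choice holds. Now I'll move: turn the yaw to π, then travel towards mid-bench.

>>> play_rows:
  plan:
    - [[0,0,-0.5],[0,0,-0.875],-1]
    - [[0,0,-0.5],[0,0,-0.875],-1]
    - [[-0.85,-0.94,-0.1],[0,0,0],-1]
    - [[-0.85,-0.94,-0.1],[0,0,0],-1]
    - [[-0.85,-0.94,-0.1],[0,0,0],-1]
    - [[-0.85,-0.94,-0.1],[0,0,0],-1]
    - [[-0.85,-0.94,-0.1],[0,0,0],-1]
    - [[-0.85,-0.94,-0.1],[0,0,0],-1]
    - [[-0.85,-0.94,-0.1],[0,0,0],-1]
    - [[-0.85,-0.94,-0.1],[0,0,0],-1]
    - [[-0.85,-0.94,-0.1],[0,0,0],-1]
    - [[-0.85,-0.94,-0.1],[0,0,0],-1]
    - [[-0.85,-0.94,0],[0,0,0],-1]
    - [[-0.85,-0.94,0],[0,0,0],-1]
    - [[-0.85,-0.94,0],[0,0,0],-1]
    - [[-0.85,-0.94,0],[0,0,0],-1]
    - [[-0.85,-0.94,0],[0,0,0],-1]

```text
clock: 3.02
position: [0.4817, 0.2501, 0.3001]
tool_rot: [3.141, 0.0, 3.141]
force: [-0.4, -0.7, -0.2]
grip_width: 0.0853
finger_force: 0.0
```

>>> play_rows:
  plan:
    - [[-0.05,-0.96,0],[0,0,0],-1]
    - [[-0.05,-0.96,0],[0,0,0],-1]
    - [[-0.05,-0.96,0],[0,0,0],-1]
    - [[-0.05,-0.96,0],[0,0,0],-1]
    - [[-0.05,-0.96,0],[0,0,0],-1]

```text
clock: 3.65
position: [0.4872, 0.1301, 0.3001]
tool_rot: [3.142, 0.0, 3.141]
force: [0.4, -0.6, 0.9]
grip_width: 0.0854
finger_force: 0.0
```

```bash
cat > pl.py <<'E'
from h import *
f=grab_frame("wrist");P=cloud(f);im=f["pixels"].astype(int);x,y,z=P[...,0],P[...,1],P[...,2]
print("cam",np.round(-f["R"].T@f["t"],3))
cv2.imwrite("pics/wrist1.png",f["pixels"][...,::-1])
m=(np.hypot(x-.573,y-.135)<.11)&(z>.1475)&(z<.157)&(im.min(-1)>110);p=P[m]
if len(p)>20:
    h=cv2.convexHull((p[:,:2]*1000).astype(np.float32)); print(len(p),np.median(p[:,2]),cv2.minEnclosingCircle(h),cv2.fitEllipse(h))
m=((np.hypot(x-.573,y-.135)<.09)&(z>.159)&(z<.175)).astype(np.uint8)
lab=cv2.connectedComponentsWithStats(m)
for i in range(1,lab[0]):
    if lab[2][i,4]>20: print("raised",lab[2][i,4],lab[2][i,:4],np.round(P[lab[1]==i].mean(0),4))
E
python3 pl.py
```

```text
cam [0.416 0.131 0.423]
11160 0.15153839411470543 ((584.8519287109375, 124.13490295410156), 85.17466735839844) ((579.7817993164062, 128.38671875), (137.18531799316406, 161.41094970703125), 45.162620544433594)
raised 2565 [230 242  59  55] [0.5717 0.1352 0.1641]
raised 374 [184 264  19  23] [0.578  0.0736 0.1631]
raised 364 [307 284  21  23] [0.5999 0.1905 0.1631]
```

>>> play_rows:
  plan:
    - [[-0.075,-0.97,0.1],[0,0,0],-1]
    - [[-0.075,-0.97,0.1],[0,0,0],-1]
    - [[-0.075,-0.97,0.1],[0,0,0],-1]
    - [[-0.075,-0.97,0.1],[0,0,0],-1]
    - [[-0.075,-0.97,0.1],[0,0,0],-1]
    - [[-0.075,-0.97,0.1],[0,0,0],-1]
    - [[-0.075,-0.97,0.1],[0,0,0],-1]
    - [[-0.075,-0.97,0.1],[0,0,0],-1]
    - [[-0.075,-0.97,0.1],[0,0,0],-1]
    - [[-0.075,-0.97,0.1],[0,0,0],-1]
    - [[-0.075,-0.97,0.1],[0,0,0],-1]
    - [[-0.075,-0.97,0.1],[0,0,0],-1]
    - [[-0.075,-0.97,0.1],[0,0,0],-1]
    - [[-0.075,-0.97,0.1],[0,0,0],-1]
    - [[-0.075,-0.97,0.1],[0,0,0],-1]

```text
clock: 5.58
position: [0.5153, -0.2335, 0.2625]
tool_rot: [-3.142, 0.0, 3.141]
force: [-0.1, -0.1, -0.3]
grip_width: 0.0853
finger_force: 0.0
```

```bash
python3 - <<'E'
from h import *
f=grab_frame("wrist");P=cloud(f);im=f["pixels"].astype(int);x,y,z=P[...,0],P[...,1],P[...,2]
cv2.imwrite("pics/wrist2.png",f["pixels"][...,::-1])
near=np.hypot(x-.515,y+.234)<.06
for nm,lo,hi in [("top",.1235,.132),("handle",.09,.132),("flange",.079,.086),("stand",.072,.0775)]:
    p=P[near&(z>lo)&(z<hi)]
    if len(p)>9: print(nm,len(p),np.round(p.mean(0),4),cv2.minAreaRect((p[:,:2]*1000).astype(np.float32)))
s=bot.observe();print(s["position"],s["force"])
E
```

```text
top 763 [ 0.5154 -0.2343  0.1263] ((515.9666137695312, -234.4258575439453), (24.35835075378418, 23.392383575439453), 0.6434720754623413)
handle 959 [ 0.5132 -0.2343  0.1225] ((515.9238891601562, -234.25686645507812), (24.43442726135254, 23.745147705078125), 0.682756781578064)
flange 852 [ 0.5092 -0.234   0.0805] ((513.0551147460938, -234.54478454589844), (41.42157745361328, 46.77708435058594), 0.36253175139427185)
stand 5065 [ 0.513  -0.2343  0.0745] ((516.22900390625, -234.30194091796875), (85.14901733398438, 85.3810043334961), 79.44721221923828)
[ 0.51486171 -0.23667764  0.26220877] [-3.95378994 -2.7494247  -2.14680594]
```

View pics/wrist2.png

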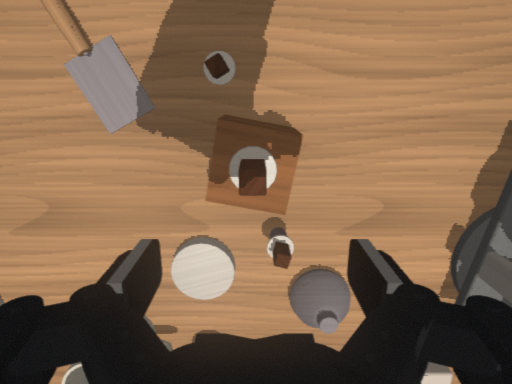

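The wrist picture shows the handle at (253,177), square to the tool, on the flange of the stand. Next is the descent.

>>> play_rows:
  plan:
    - [[-0.03,0,0.5],[0,0,0],-1]
    - [[0,0,0.8],[0,0,0],-1]
    - [[0,0,0.8],[0,0,0],-1]
    - [[0,0,0.8],[0,0,0],-1]
    - [[0,0,0.8],[0,0,0],-1]
    - [[0,0,0.8],[0,0,0],-1]
    - [[0,0,0.6],[0,0,0],-1]
    - [[0,0,0.5],[0,0,0],-1]
    - [[0,0,0.3],[0,0,0],-1]
    - [[0,0,0.2],[0,0,0],-1]
    - [[0,0,0],[0,0,0],-1]

```text
clock: 7.0
position: [0.516, -0.2328, 0.11]
tool_rot: [3.142, -0.0, 3.141]
force: [-0.6, -0.3, 0.2]
grip_width: 0.0855
finger_force: 0.0
```

>>> play_rows:
  newtons: 110
  plan:
    - [[0,-0.06,0.08],[0,0,0],-1]
    - [[0,0,0],[0,0,0],1]
    - [[0,0,0],[0,0,0],1]
    - [[0,0,0],[0,0,0],1]
    - [[0,0,0],[0,0,0],1]
    - [[0,0,0],[0,0,0],1]
    - [[0,0,0],[0,0,0],1]

```text
clock: 7.88
position: [0.5161, -0.2343, 0.1083]
tool_rot: [-3.142, 0.0, 3.141]
force: [-1.5, 1.5, 5.5]
grip_width: 0.0226
finger_force: 107.7
```

>>> play_rows:
  plan:
    - [[0,0,-0.2],[0,0,0],1]
    - [[0,0,-0.5],[0,0,0],1]
    - [[0,0,-0.8],[0,0,0],1]
    - [[0,0,-0.8],[0,0,0],1]
    - [[0,0,-0.8],[0,0,0],1]
    - [[0,0,-0.8],[0,0,0],1]
    - [[0,0,-0.8],[0,0,0],1]
    - [[0,0,-0.8],[0,0,0],1]
    - [[0,0,-0.8],[0,0,0],1]
    - [[0,0,-0.6],[0,0,0],1]
    - [[0,0,-0.4],[0,0,0],1]
    - [[0,0,-0.2],[0,0,0],1]
    - [[0,0,0],[0,0,0],1]
    - [[0,0,0],[0,0,0],1]
    - [[0,0,0],[0,0,0],1]

```text
clock: 9.75
position: [0.5158, -0.2343, 0.2951]
tool_rot: [3.141, -0.001, 3.141]
force: [0.6, -0.3, -1.9]
grip_width: 0.0225
finger_force: 107.6
```

```bash
python3 - <<'E'
from h import *
f=grab_frame("wrist")
cv2.imwrite("pics/wrist3.png",f["pixels"][...,::-1])
F=[];M=[]
for i in range(6):
    s=bot.observe();F.append(s["force"]);M.append(s["moment"]);grab_frame("wrist")
print(np.round(F,2),np.mean(F,0),np.mean(M,0),s["position"],s["clock"])
f=grab_frame("scene");P=cloud(f);x,y,z=P[...,0],P[...,1],P[...,2]
a,b,c=s["position"]
for lo,hi in [(-.09,-.075),(-.075,-.05),(-.05,-.036),(-.033,-.025)]:
    p=P[(np.hypot(x-a,y-b)<.04)&(z>c+lo)&(z<c+hi)]
    if len(p):print(lo,len(p),np.round((p.min(0)+p.max(0))/2-[a,b,c],4),np.round(np.ptp(p,axis=0),3),np.round(p[:,2].min()-c,4))
E
```

```text
[[-0.53 -0.71 -2.12]
 [ 0.01 -0.69 -0.86]
 [-0.72  0.14 -2.72]
 [-0.4  -0.1  -1.03]
 [-0.92 -0.21 -2.09]
 [-0.21  0.01 -1.46]] [-0.46178645 -0.25960321 -1.71316285] [-0.01543147 -0.00118279  0.03438597] [ 0.5159503  -0.23431675  0.29544208] 10.05
-0.09 51 [ 0.0097 -0.0009 -0.0821] [0.017 0.028 0.014] -0.0893
-0.075 131 [ 0.0106  0.0008 -0.0623] [0.018 0.032 0.025] -0.0747
-0.05 58 [ 0.011   0.0009 -0.0442] [0.017 0.031 0.012] -0.05
-0.033 145 [ 0.0069  0.0007 -0.0291] [0.039 0.047 0.008] -0.0329
```

View pics/wrist3.png

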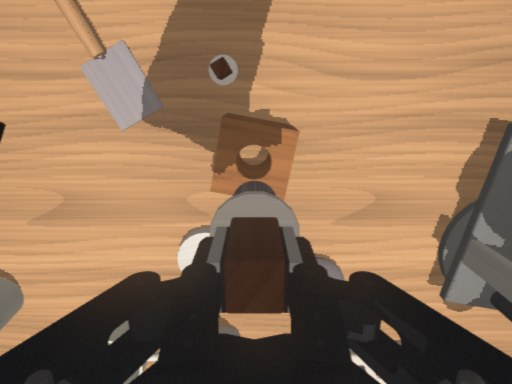

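The stick is held upright, with its flange at about (255,215) and the stand hole empty at (253,153). I'll carry it above the left end of the band.

>>> play_rows:
  plan:
    - [[-0.098,0.5,0],[0,0,0],1]
    - [[-0.098,0.95,0],[0,0,0],1]
    - [[-0.098,0.95,0],[0,0,0],1]
    - [[-0.098,0.95,0],[0,0,0],1]
    - [[-0.098,0.95,0],[0,0,0],1]
    - [[-0.098,0.95,0],[0,0,0],1]
    - [[-0.098,0.95,0],[0,0,0],1]
    - [[-0.098,0.95,0],[0,0,0],1]
    - [[-0.098,0.95,0],[0,0,0],1]
    - [[-0.098,0.95,0],[0,0,0],1]
    - [[-0.098,0.95,0],[0,0,0],1]
    - [[-0.098,0.95,0],[0,0,0],1]
    - [[-0.098,0.95,0],[0,0,0],1]
    - [[-0.098,0.95,0],[0,0,0],1]
    - [[-0.098,0.95,0],[0,0,0],1]
    - [[-0.098,0.95,0],[0,0,0],1]
    - [[-0.098,0.95,0],[0,0,0],1]
    - [[-0.098,0.95,0],[0,0,0],1]
    - [[0,0.26,0.2],[0,0,0],1]
    - [[0,0,0.4],[0,0,0],1]

```text
clock: 12.65
position: [0.56, 0.1886, 0.28]
tool_rot: [-3.142, 0.0, -3.141]
force: [-0.6, -0.4, -1.9]
grip_width: 0.0228
finger_force: 107.7
```

```bash
cat > m.py <<'E'
# state of contact: python3 m.py [nframes]
import sys
from h import *
PM=np.array([.573,.135]);YAW=-.184;F0=np.array([-.45,-.26,-1.6])
AX=PM+.085*np.array([np.cos(YAW),np.sin(YAW)])
def Rw(a): return np.array([[np.cos(a),-np.sin(a)],[np.sin(a),np.cos(a)]])
def to_world(x,y,th,psi,z=.016):   # plate_mid frame -> world
    X,Z=x-.085,z+.012
    xr=X*np.cos(th)-Z*np.sin(th);zr=X*np.sin(th)+Z*np.cos(th)
    return np.r_[AX+Rw(YAW+psi)@[xr,y],.14+zr]
def to_plate(b,psi):               # ball in contact -> x,y,theta
    xr,y=Rw(YAW+psi).T@(b[:2]-AX); zr=b[2]-.14
    # X cos-Z sin=xr, X sin+Z cos=zr with Z=.028
    r=np.hypot(xr,zr);X=-np.sqrt(r*r-.028**2)
    th=np.arctan2(zr,xr)-np.arctan2(.028,X)
    th=(th+np.pi)%(2*np.pi)-np.pi
    return X+.085,y,th
def swivel():
    f=grab_frame("scene");P=cloud(f);x,y,z=P[...,0],P[...,1],P[...,2]
    m=((np.hypot(x-AX[0],y-AX[1])<.105)&(z>.1695)&(z<.182)).astype(np.uint8)
    n,l,st,c=cv2.connectedComponentsWithStats(m); out=[]
    for i in range(1,n):
        p=P[l==i].mean(0)
        if st[i,4]>30 and abs(np.hypot(*(p[:2]-AX-[.006,-.003]))-.0657)<.012: out.append(p[:2])
    if len(out)==1:
        q=out[0]-AX-[.006,-.003]; a=np.arctan2(-q[0],q[1]) ; a=(a+np.pi/2)%np.pi-np.pi/2; return a-YAW,1
    if len(out)==2:
        d=out[0]-out[1]; d=d if d[1]>0 else -d; return np.arctan2(-d[0],d[1])-YAW,2
    return None,len(out)
def state(n=4):
    F=[];B=[];S=[]
    for i in range(n):
        s=bot.observe();F.append(s["force"]-F0);B.append(s["position"]);S.append(swivel())
    psi=np.median([a for a,_ in S if a is not None]); ball=np.mean(B,0)-[0,0,.079]
    F=np.mean(F,0); x,y,th=to_plate(ball,psi)
    nv=np.array([*(Rw(YAW+psi)@[-np.sin(th),0]),np.cos(th)]); N=F@nv
    tq=(ball[0]-AX[0])*-F[1]-(ball[1]-AX[1])*-F[0]
    print("t",round(s["clock"],2),"tcp",np.round(np.mean(B,0),4),"rot",np.round(s["tool_rot"],3),"F",np.round(F,2),"nv",[k for _,k in S])
    print("psi %.3f (from torque %.3f) plate x %.4f y %.4f phi %.1f r %.4f theta %.3f N %.2f c %.2f"%(psi,tq/2.2,x,y,np.degrees(np.arctan2(y,-x)),np.hypot(x,y),th,N,N*(.085-x)-3.6*th),"grip",round(float(s["finger_force"])))
    return psi,x,y,th,N
if __name__=="__main__": state(int(sys.argv[1]) if len(sys.argv)>1 else 4)
E
python3 m.py
```

```text
t 12.8 tcp [0.5598 0.1877 0.2794] rot [-3.141e+00 -1.000e-03  3.140e+00] F [ 0.5 -0.2 -0.4] nv [2, 2, 2, 2]
psi 0.000 (from torque 0.006) plate x -0.0352 y 0.0495 phi 54.6 r 0.0607 theta -0.282 N -0.23 c 0.99 grip 108
```

>>> play_rows:
  plan:
    - [[0,0,0.4],[0,0,0],1]
    - [[0,0,0.4],[0,0,0],1]
    - [[0,0,0.28],[0,0,0],1]
    - [[0,0,0.08],[0,0,0],1]
    - [[0,0,0.06],[0,0,0],1]
    - [[0,0,0.06],[0,0,0],1]
    - [[0,0,0.06],[0,0,0],1]
    - [[0,0,0.06],[0,0,0],1]

```text
clock: 13.85
position: [0.5605, 0.1887, 0.2461]
tool_rot: [3.141, 0.001, 3.141]
force: [-1.8, 1.4, 9.9]
grip_width: 0.023
finger_force: 108.9
```

```bash
python3 m.py 3
```

```text
t 13.95 tcp [0.5605 0.1887 0.2461] rot [3.141e+00 1.000e-03 3.141e+00] F [-0.71  1.22  9.62] nv [2, 2, 2]
psi 0.003 (from torque 0.031) plate x -0.0217 y 0.0509 phi 66.9 r 0.0553 theta 0.008 N 9.62 c 1.00 grip 109
```

>>> play_rows:
  plan:
    - [[0.015,0,0.04],[0,0,0],1]
    - [[0.015,0,0.04],[0,0,0],1]
    - [[0.015,0,0.04],[0,0,0],1]
    - [[0.015,0,0.04],[0,0,0],1]
    - [[0.015,0,0.04],[0,0,0],1]
    - [[0.015,0,0.04],[0,0,0],1]
    - [[0,0,0.0],[0,0,0],1]

```text
clock: 14.88
position: [0.5591, 0.1883, 0.2406]
tool_rot: [3.141, 0.003, 3.141]
force: [2.2, -1.9, 9.7]
grip_width: 0.0226
finger_force: 109.2
```

```bash
python3 m.py 5
```

```text
t 15.07 tcp [0.5591 0.1883 0.2406] rot [3.141e+00 3.000e-03 3.141e+00] F [ 2.48 -1.5  11.07] nv [2, 2, 2, 2, 2]
psi -0.000 (from torque 0.011) plate x -0.0220 y 0.0498 phi 66.2 r 0.0545 theta 0.059 N 10.89 c 0.95 grip 109
```

```bash
cat > plan.py <<'E'
# plan.py mu c rows dphi_deg_per_row [phi_end] : measure, then plan the next rows of the sweep
import sys
from m import *
mu,c,n,dp=float(sys.argv[1]),float(sys.argv[2]),int(sys.argv[3]),np.radians(float(sys.argv[4]))
pe=np.radians(float(sys.argv[5])) if len(sys.argv)>5 else np.radians(-66)
NT=12.1
psi,x,y,th,N=state(3)
phi=np.arctan2(y,-x);r=np.hypot(x,y);b=to_world(x,y,th,psi);dt=.125
for k in range(n):
    phi=max(phi-dp,pe);r+=(.055-r)*.3
    xx,yy=-r*np.cos(phi),r*np.sin(phi)
    tau=mu*NT*(.055+.085*np.cos(phi)); psi+=(tau/2.2-psi)*(1-np.exp(-dt*2)) if tau/2.2>psi-.03 else 0
    tt=(NT*(.085-xx)+.012*mu*NT*np.sin(phi)-c)/3.6
    th+=np.clip(tt-th,-.012,.012)
    nb=to_world(xx,yy,th,psi);d=(nb-b)/.025;b=nb
    print("[[%.2f,%.2f,%.2f],[0,0,0],1], "%(-d[0],d[1],-d[2]),"phi %.0f psi %.2f th %.3f"%(np.degrees(phi),psi,th))
E
python3 plan.py .4 .97 8 0.8
```

```text
t 15.22 tcp [0.5591 0.1884 0.2407] rot [3.141e+00 3.000e-03 3.141e+00] F [ 2.13 -1.16 11.36] nv [2, 2, 2]
psi -0.004 (from torque 0.015) plate x -0.0222 y 0.0495 phi 65.8 r 0.0542 theta 0.059 N 11.21 c 0.99 grip 109
[[0.16,-0.18,0.05],[0,0,0],1],  phi 65 psi 0.04 th 0.071
[[0.13,-0.15,0.06],[0,0,0],1],  phi 64 psi 0.08 th 0.083
[[0.11,-0.13,0.06],[0,0,0],1],  phi 63 psi 0.11 th 0.095
[[0.09,-0.11,0.06],[0,0,0],1],  phi 63 psi 0.13 th 0.107
[[0.07,-0.09,0.05],[0,0,0],1],  phi 62 psi 0.15 th 0.117
[[0.06,-0.08,0.01],[0,0,0],1],  phi 61 psi 0.16 th 0.120
[[0.05,-0.07,0.01],[0,0,0],1],  phi 60 psi 0.17 th 0.122
[[0.05,-0.06,0.01],[0,0,0],1],  phi 59 psi 0.18 th 0.124
```

>>> play_rows:
  plan:
    - [[0.1,-0.11,0.04],[0,0,0],1]
    - [[0.13,-0.15,0.05],[0,0,0],1]
    - [[0.12,-0.14,0.05],[0,0,0],1]
    - [[0.1,-0.12,0.05],[0,0,0],1]
    - [[0.08,-0.1,0.05],[0,0,0],1]
    - [[0.06,-0.08,0.03],[0,0,0],1]
    - [[0.05,-0.07,0.02],[0,0,0],1]

```text
clock: 16.15
position: [0.5436, 0.1698, 0.2338]
tool_rot: [3.14, 0.005, 3.141]
force: [4.0, 1.5, 11.5]
grip_width: 0.023
finger_force: 109.5
```

```bash
python3 plan.py .4 .99 8 1.6
```

```text
t 16.25 tcp [0.5435 0.1697 0.2338] rot [3.14  0.004 3.141] F [ 3.92  1.49 12.42] nv [2, 2, 2]
psi 0.160 (from torque 0.166) plate x -0.0267 y 0.0475 phi 60.6 r 0.0545 theta 0.117 N 11.88 c 0.91 grip 109
[[0.08,-0.08,0.02],[0,0,0],1],  phi 59 psi 0.17 th 0.119
[[0.08,-0.08,0.03],[0,0,0],1],  phi 57 psi 0.18 th 0.123
[[0.07,-0.08,0.03],[0,0,0],1],  phi 56 psi 0.19 th 0.128
[[0.07,-0.07,0.03],[0,0,0],1],  phi 54 psi 0.20 th 0.132
[[0.06,-0.07,0.03],[0,0,0],1],  phi 53 psi 0.21 th 0.136
[[0.06,-0.07,0.03],[0,0,0],1],  phi 51 psi 0.22 th 0.139
[[0.06,-0.07,0.02],[0,0,0],1],  phi 49 psi 0.22 th 0.143
[[0.05,-0.07,0.02],[0,0,0],1],  phi 48 psi 0.23 th 0.147
```

>>> play_rows:
  plan:
    - [[0.08,-0.08,0.02],[0,0,0],1]
    - [[0.08,-0.08,0.03],[0,0,0],1]
    - [[0.07,-0.08,0.03],[0,0,0],1]
    - [[0.07,-0.07,0.03],[0,0,0],1]
    - [[0.06,-0.07,0.03],[0,0,0],1]
    - [[0.06,-0.07,0.03],[0,0,0],1]
    - [[0.06,-0.07,0.02],[0,0,0],1]
    - [[0.05,-0.07,0.02],[0,0,0],1]

```text
clock: 17.3
position: [0.5303, 0.1554, 0.2285]
tool_rot: [3.139, 0.005, 3.142]
force: [3.1, 3.8, 12.3]
grip_width: 0.0228
finger_force: 109.4
```

```bash
python3 plan.py .4 .96 10 1.6
```

```text
t 17.4 tcp [0.5302 0.1553 0.2284] rot [3.139 0.004 3.141] F [ 3.22  3.51 13.46] nv [2, 2, 2]
psi 0.237 (from torque 0.254) plate x -0.0365 y 0.0425 phi 49.4 r 0.0560 theta 0.151 N 12.80 c 1.01 grip 109
[[0.04,-0.06,0.04],[0,0,0],1],  phi 48 psi 0.24 th 0.157
[[0.04,-0.06,0.02],[0,0,0],1],  phi 46 psi 0.24 th 0.160
[[0.04,-0.06,0.02],[0,0,0],1],  phi 45 psi 0.24 th 0.163
[[0.04,-0.07,0.02],[0,0,0],1],  phi 43 psi 0.25 th 0.166
[[0.04,-0.07,0.02],[0,0,0],1],  phi 41 psi 0.25 th 0.169
[[0.04,-0.07,0.02],[0,0,0],1],  phi 40 psi 0.25 th 0.172
[[0.04,-0.07,0.02],[0,0,0],1],  phi 38 psi 0.26 th 0.175
[[0.04,-0.07,0.02],[0,0,0],1],  phi 37 psi 0.26 th 0.177
[[0.03,-0.07,0.02],[0,0,0],1],  phi 35 psi 0.26 th 0.180
[[0.03,-0.07,0.02],[0,0,0],1],  phi 33 psi 0.27 th 0.182
```

>>> play_rows:
  plan:
    - [[0.04,-0.06,0.0],[0,0,0],1]
    - [[0.04,-0.06,0.01],[0,0,0],1]
    - [[0.04,-0.06,0.02],[0,0,0],1]
    - [[0.04,-0.07,0.02],[0,0,0],1]
    - [[0.04,-0.07,0.02],[0,0,0],1]
    - [[0.04,-0.07,0.02],[0,0,0],1]
    - [[0.04,-0.07,0.02],[0,0,0],1]
    - [[0.04,-0.07,0.02],[0,0,0],1]
    - [[0.03,-0.07,0.02],[0,0,0],1]
    - [[0.03,-0.07,0.02],[0,0,0],1]

```text
clock: 18.7
position: [0.5205, 0.1389, 0.2241]
tool_rot: [3.139, 0.004, -3.141]
force: [2.8, 4.8, 11.5]
grip_width: 0.023
finger_force: 109.4
```

```bash
python3 plan.py .42 1.0 10 1.6
```

```text
t 18.8 tcp [0.5204 0.1387 0.224 ] rot [3.139e+00 3.000e-03 3.142e+00] F [ 2.24  4.84 12.35] nv [2, 2, 2]
psi 0.292 (from torque 0.319) plate x -0.0454 y 0.0339 phi 36.7 r 0.0566 theta 0.174 N 11.69 c 0.90 grip 109
[[0.01,-0.06,-0.01],[0,0,0],1],  phi 35 psi 0.29 th 0.172
[[0.02,-0.06,0.01],[0,0,0],1],  phi 34 psi 0.29 th 0.174
[[0.02,-0.06,0.01],[0,0,0],1],  phi 32 psi 0.29 th 0.175
[[0.02,-0.06,0.01],[0,0,0],1],  phi 30 psi 0.29 th 0.177
[[0.02,-0.07,0.01],[0,0,0],1],  phi 29 psi 0.29 th 0.179
[[0.02,-0.07,0.01],[0,0,0],1],  phi 27 psi 0.30 th 0.181
[[0.02,-0.07,0.01],[0,0,0],1],  phi 26 psi 0.30 th 0.182
[[0.02,-0.07,0.01],[0,0,0],1],  phi 24 psi 0.30 th 0.184
[[0.02,-0.07,0.01],[0,0,0],1],  phi 22 psi 0.30 th 0.186
[[0.01,-0.07,0.01],[0,0,0],1],  phi 21 psi 0.30 th 0.187
```

>>> play_rows:
  plan:
    - [[0.01,-0.07,0.02],[0,0,0],1]
    - [[0.02,-0.07,0.02],[0,0,0],1]
    - [[0.02,-0.07,0.02],[0,0,0],1]
    - [[0.02,-0.07,0.01],[0,0,0],1]
    - [[0.02,-0.07,0.01],[0,0,0],1]
    - [[0.02,-0.08,0.01],[0,0,0],1]
    - [[0.02,-0.08,0.01],[0,0,0],1]
    - [[0.02,-0.08,0.01],[0,0,0],1]
    - [[0.02,-0.08,0.01],[0,0,0],1]
    - [[0.01,-0.08,0.01],[0,0,0],1]

```text
clock: 20.1
position: [0.5155, 0.1202, 0.2206]
tool_rot: [3.139, 0.003, -3.141]
force: [-0.8, 6.9, 11.1]
grip_width: 0.023
finger_force: 109.3
```

```bash
python3 plan.py .43 .97 10 1.6
```

```text
t 20.2 tcp [0.5155 0.12   0.2206] rot [ 3.140e+00  2.000e-03 -3.142e+00] F [-0.26  6.32 12.42] nv [2, 2, 2]
psi 0.342 (from torque 0.405) plate x -0.0514 y 0.0228 phi 23.9 r 0.0562 theta 0.191 N 12.05 c 0.96 grip 109
[[0.00,-0.03,0.03],[0,0,0],1],  phi 22 psi 0.34 th 0.196
[[0.00,-0.04,0.01],[0,0,0],1],  phi 21 psi 0.33 th 0.197
[[0.01,-0.05,0.01],[0,0,0],1],  phi 19 psi 0.33 th 0.198
[[0.01,-0.05,0.01],[0,0,0],1],  phi 18 psi 0.33 th 0.199
[[0.01,-0.06,0.01],[0,0,0],1],  phi 16 psi 0.33 th 0.199
[[0.00,-0.06,0.01],[0,0,0],1],  phi 14 psi 0.33 th 0.200
[[0.00,-0.06,0.01],[0,0,0],1],  phi 13 psi 0.33 th 0.201
[[0.00,-0.06,0.01],[0,0,0],1],  phi 11 psi 0.33 th 0.201
[[0.00,-0.06,0.00],[0,0,0],1],  phi 10 psi 0.33 th 0.202
[[-0.00,-0.06,0.00],[0,0,0],1],  phi 8 psi 0.33 th 0.202
```

>>> play_rows:
  plan:
    - [[0.0,-0.07,0.01],[0,0,0],1]
    - [[0.0,-0.07,0.01],[0,0,0],1]
    - [[0.0,-0.07,0.01],[0,0,0],1]
    - [[0.0,-0.07,0.01],[0,0,0],1]
    - [[0.0,-0.07,0.01],[0,0,0],1]
    - [[0.0,-0.07,0.01],[0,0,0],1]
    - [[0.0,-0.07,0.01],[0,0,0],1]
    - [[0.0,-0.07,0.0],[0,0,0],1]
    - [[-0.01,-0.07,0.01],[0,0,0],1]
    - [[-0.01,-0.07,0],[0,0,0],1]

```text
clock: 21.5
position: [0.5156, 0.1027, 0.2184]
tool_rot: [3.14, 0.001, -3.141]
force: [-3.1, 5.7, 10.8]
grip_width: 0.0229
finger_force: 109.3
```

```bash
python3 plan.py .48 .97 10 1.6
```

```text
t 21.6 tcp [0.5156 0.1025 0.2184] rot [ 3.140e+00  1.000e-03 -3.142e+00] F [-2.17  5.26 12.43] nv [2, 2, 2]
psi 0.377 (from torque 0.354) plate x -0.0538 y 0.0103 phi 10.9 r 0.0548 theta 0.204 N 12.40 c 0.99 grip 109
[[0.00,-0.05,-0.01],[0,0,0],1],  phi 9 psi 0.37 th 0.201
[[0.00,-0.05,0.00],[0,0,0],1],  phi 8 psi 0.37 th 0.202
[[-0.00,-0.06,0.00],[0,0,0],1],  phi 6 psi 0.37 th 0.202
[[-0.00,-0.06,0.00],[0,0,0],1],  phi 4 psi 0.37 th 0.202
[[-0.01,-0.06,-0.00],[0,0,0],1],  phi 3 psi 0.37 th 0.202
[[-0.01,-0.06,-0.00],[0,0,0],1],  phi 1 psi 0.37 th 0.201
[[-0.01,-0.06,-0.00],[0,0,0],1],  phi -0 psi 0.37 th 0.201
[[-0.01,-0.06,-0.00],[0,0,0],1],  phi -2 psi 0.37 th 0.200
[[-0.01,-0.06,-0.00],[0,0,0],1],  phi -4 psi 0.37 th 0.200
[[-0.02,-0.06,-0.01],[0,0,0],1],  phi -5 psi 0.37 th 0.199
```

Tracking is good, so I'll continue with slightly more pace.

>>> play_rows:
  plan:
    - [[0.0,-0.06,-0.01],[0,0,0],1]
    - [[0.0,-0.06,0.0],[0,0,0],1]
    - [[0.0,-0.07,0.0],[0,0,0],1]
    - [[-0.01,-0.07,0.0],[0,0,0],1]
    - [[-0.01,-0.07,0.0],[0,0,0],1]
    - [[-0.01,-0.07,0.0],[0,0,0],1]
    - [[-0.01,-0.07,0.0],[0,0,0],1]
    - [[-0.01,-0.07,0.0],[0,0,0],1]
    - [[-0.02,-0.07,0.0],[0,0,0],1]
    - [[-0.02,-0.07,-0.01],[0,0,0],1]

```text
clock: 22.9
position: [0.5176, 0.0855, 0.2188]
tool_rot: [3.14, 0.001, -3.141]
force: [-3.7, 5.1, 10.2]
grip_width: 0.0228
finger_force: 109.3
```

```bash
python3 plan.py .49 .98 10 1.8
```

```text
t 23.0 tcp [0.5176 0.0854 0.2188] rot [ 3.140e+00  1.000e-03 -3.141e+00] F [-3.07  4.96 12.22] nv [2, 2, 2]
psi 0.385 (from torque 0.361) plate x -0.0552 y -0.0057 phi -5.9 r 0.0555 theta 0.199 N 12.38 c 1.02 grip 109
[[-0.02,-0.05,-0.02],[0,0,0],1],  phi -8 psi 0.38 th 0.195
[[-0.02,-0.05,-0.01],[0,0,0],1],  phi -9 psi 0.38 th 0.193
[[-0.03,-0.05,-0.01],[0,0,0],1],  phi -11 psi 0.38 th 0.191
[[-0.03,-0.05,-0.01],[0,0,0],1],  phi -13 psi 0.38 th 0.189
[[-0.03,-0.05,-0.02],[0,0,0],1],  phi -15 psi 0.38 th 0.187
[[-0.03,-0.05,-0.02],[0,0,0],1],  phi -17 psi 0.37 th 0.185
[[-0.03,-0.05,-0.02],[0,0,0],1],  phi -18 psi 0.37 th 0.183
[[-0.03,-0.05,-0.02],[0,0,0],1],  phi -20 psi 0.37 th 0.180
[[-0.03,-0.05,-0.02],[0,0,0],1],  phi -22 psi 0.37 th 0.177
[[-0.03,-0.05,-0.02],[0,0,0],1],  phi -24 psi 0.37 th 0.175
```

>>> play_rows:
  plan:
    - [[-0.02,-0.05,-0.01],[0,0,0],1]
    - [[-0.02,-0.06,-0.01],[0,0,0],1]
    - [[-0.03,-0.05,-0.01],[0,0,0],1]
    - [[-0.03,-0.06,-0.01],[0,0,0],1]
    - [[-0.03,-0.05,-0.02],[0,0,0],1]
    - [[-0.03,-0.06,-0.01],[0,0,0],1]
    - [[-0.03,-0.05,-0.02],[0,0,0],1]
    - [[-0.03,-0.06,-0.02],[0,0,0],1]
    - [[-0.03,-0.05,-0.02],[0,0,0],1]
    - [[-0.03,-0.05,-0.02],[0,0,0],1]

```text
clock: 24.3
position: [0.5242, 0.0718, 0.2223]
tool_rot: [3.14, -0.0, -3.141]
force: [-5.7, 5.0, 10.0]
grip_width: 0.0228
finger_force: 109.3
```

```bash
python3 plan.py .48 .99 10 1.8
```

```text
t 24.4 tcp [0.5243 0.0717 0.2224] rot [ 3.14   0.    -3.142] F [-4.89  4.95 11.84] nv [2, 2, 2]
psi 0.389 (from torque 0.404) plate x -0.0514 y -0.0197 phi -21.0 r 0.0551 theta 0.178 N 12.32 c 1.04 grip 109
[[-0.04,-0.06,-0.03],[0,0,0],1],  phi -23 psi 0.39 th 0.174
[[-0.04,-0.06,-0.02],[0,0,0],1],  phi -25 psi 0.39 th 0.171
[[-0.04,-0.05,-0.02],[0,0,0],1],  phi -26 psi 0.39 th 0.168
[[-0.04,-0.05,-0.02],[0,0,0],1],  phi -28 psi 0.39 th 0.165
[[-0.05,-0.05,-0.02],[0,0,0],1],  phi -30 psi 0.39 th 0.161
[[-0.05,-0.05,-0.02],[0,0,0],1],  phi -32 psi 0.39 th 0.158
[[-0.05,-0.05,-0.03],[0,0,0],1],  phi -34 psi 0.39 th 0.154
[[-0.05,-0.05,-0.03],[0,0,0],1],  phi -35 psi 0.39 th 0.150
[[-0.05,-0.05,-0.03],[0,0,0],1],  phi -37 psi 0.39 th 0.146
[[-0.05,-0.04,-0.03],[0,0,0],1],  phi -39 psi 0.39 th 0.142
```

>>> play_rows:
  plan:
    - [[-0.04,-0.05,-0.02],[0,0,0],1]
    - [[-0.04,-0.05,-0.02],[0,0,0],1]
    - [[-0.04,-0.05,-0.02],[0,0,0],1]
    - [[-0.04,-0.05,-0.02],[0,0,0],1]
    - [[-0.05,-0.05,-0.02],[0,0,0],1]
    - [[-0.05,-0.04,-0.02],[0,0,0],1]
    - [[-0.05,-0.04,-0.03],[0,0,0],1]
    - [[-0.05,-0.04,-0.03],[0,0,0],1]

```text
clock: 25.45
position: [0.533, 0.0624, 0.2267]
tool_rot: [3.141, -0.001, -3.141]
force: [-6.4, 3.6, 10.2]
grip_width: 0.0228
finger_force: 109.2
```

```bash
python3 plan.py .5 1.0 10 1.8
```

```text
t 25.55 tcp [0.5331 0.0623 0.2268] rot [ 3.141e+00 -1.000e-03  3.142e+00] F [-5.85  4.12 11.59] nv [2, 2, 2]
psi 0.370 (from torque 0.383) plate x -0.0441 y -0.0333 phi -37.0 r 0.0553 theta 0.155 N 12.22 c 1.02 grip 109
[[-0.06,-0.04,-0.07],[0,0,0],1],  phi -39 psi 0.37 th 0.143
[[-0.06,-0.04,-0.04],[0,0,0],1],  phi -41 psi 0.37 th 0.135
[[-0.06,-0.04,-0.03],[0,0,0],1],  phi -42 psi 0.37 th 0.131
[[-0.06,-0.04,-0.03],[0,0,0],1],  phi -44 psi 0.37 th 0.127
[[-0.06,-0.04,-0.03],[0,0,0],1],  phi -46 psi 0.37 th 0.122
[[-0.06,-0.04,-0.03],[0,0,0],1],  phi -48 psi 0.37 th 0.117
[[-0.06,-0.03,-0.03],[0,0,0],1],  phi -50 psi 0.37 th 0.112
[[-0.06,-0.03,-0.03],[0,0,0],1],  phi -51 psi 0.37 th 0.107
[[-0.06,-0.03,-0.03],[0,0,0],1],  phi -53 psi 0.37 th 0.103
[[-0.07,-0.03,-0.03],[0,0,0],1],  phi -55 psi 0.37 th 0.097
```

>>> play_rows:
  plan:
    - [[-0.05,-0.04,-0.03],[0,0,0],1]
    - [[-0.06,-0.04,-0.03],[0,0,0],1]
    - [[-0.06,-0.04,-0.03],[0,0,0],1]
    - [[-0.06,-0.03,-0.03],[0,0,0],1]
    - [[-0.06,-0.03,-0.03],[0,0,0],1]
    - [[-0.06,-0.03,-0.03],[0,0,0],1]
    - [[-0.06,-0.03,-0.03],[0,0,0],1]
    - [[-0.06,-0.02,-0.03],[0,0,0],1]

```text
clock: 26.6
position: [0.5446, 0.0557, 0.2327]
tool_rot: [3.141, -0.001, -3.142]
force: [-6.8, 3.1, 10.3]
grip_width: 0.023
finger_force: 109.2
```

```bash
python3 plan.py .5 .96 10 1.8
```

```text
t 26.7 tcp [0.5448 0.0557 0.2327] rot [ 3.141e+00 -1.000e-03 -3.142e+00] F [-6.26  3.34 12.29] nv [2, 2, 2]
psi 0.344 (from torque 0.351) plate x -0.0330 y -0.0452 phi -53.8 r 0.0560 theta 0.119 N 12.87 c 1.09 grip 109
[[-0.07,-0.02,-0.06],[0,0,0],1],  phi -56 psi 0.34 th 0.108
[[-0.07,-0.02,-0.03],[0,0,0],1],  phi -57 psi 0.34 th 0.102
[[-0.07,-0.02,-0.03],[0,0,0],1],  phi -59 psi 0.34 th 0.097
[[-0.07,-0.02,-0.03],[0,0,0],1],  phi -61 psi 0.34 th 0.091
[[-0.07,-0.02,-0.03],[0,0,0],1],  phi -63 psi 0.34 th 0.086
[[-0.07,-0.02,-0.03],[0,0,0],1],  phi -65 psi 0.34 th 0.080
[[-0.06,-0.01,-0.02],[0,0,0],1],  phi -66 psi 0.34 th 0.076
[[-0.00,0.00,-0.00],[0,0,0],1],  phi -66 psi 0.34 th 0.076
[[-0.00,0.00,-0.00],[0,0,0],1],  phi -66 psi 0.34 th 0.076
[[-0.00,0.00,-0.00],[0,0,0],1],  phi -66 psi 0.34 th 0.076
```

>>> play_rows:
  plan:
    - [[-0.07,-0.02,-0.04],[0,0,0],1]
    - [[-0.07,-0.02,-0.04],[0,0,0],1]
    - [[-0.07,-0.01,-0.04],[0,0,0],1]
    - [[-0.07,-0.01,-0.03],[0,0,0],1]
    - [[-0.06,-0.01,-0.03],[0,0,0],1]
    - [[0,0,-0.01],[0,0,0],1]
    - [[0,0,0],[0,0,0],1]
    - [[0,0,0],[0,0,0],1]

```text
clock: 27.75
position: [0.5534, 0.0541, 0.2376]
tool_rot: [3.141, -0.0, -3.142]
force: [-6.0, 3.2, 11.8]
grip_width: 0.023
finger_force: 109.3
```

```bash
python3 m.py 4
```

```text
t 27.9 tcp [0.5534 0.0541 0.2376] rot [ 3.141 -0.     3.142] F [-5.19  3.1  12.38] nv [2, 2, 2, 2]
psi 0.310 (from torque 0.300) plate x -0.0236 y -0.0519 phi -65.6 r 0.0570 theta 0.086 N 12.74 c 1.07 grip 109
```

Right end reached, with N≈12.7. Next I'll swing the plate back to swivel 0 with the ball stuck to it, then ease off.

>>> play_rows:
  plan:
    - [[0.04,0.06,0],[0,0,0],1]
    - [[0.07,0.11,0],[0,0,0],1]
    - [[0.06,0.11,0],[0,0,0],1]
    - [[0.06,0.11,0],[0,0,0],1]
    - [[0.06,0.11,0],[0,0,0],1]
    - [[0.05,0.11,0],[0,0,0],1]
    - [[0.05,0.12,0],[0,0,0],1]
    - [[0.05,0.12,0],[0,0,0],1]
    - [[0.05,0.12,0],[0,0,0],1]
    - [[0.04,0.12,0],[0,0,0],1]
    - [[0.04,0.12,0],[0,0,0],1]
    - [[0.03,0.12,0],[0,0,0],1]
    - [[0.02,0.06,0],[0,0,0],1]
    - [[0,0,0],[0,0,0],1]

```text
clock: 29.7
position: [0.5388, 0.0884, 0.2379]
tool_rot: [3.141, 0.002, 3.141]
force: [-0.7, -0.3, 9.7]
grip_width: 0.0232
finger_force: 109.3
```

```bash
python3 m.py 4
```

```text
t 29.85 tcp [0.5388 0.0883 0.2379] rot [3.141e+00 2.000e-03 3.141e+00] F [-0.29  0.   11.83] nv [2, 2, 2, 2]
psi 0.001 (from torque 0.004) plate x -0.0232 y -0.0521 phi -66.0 r 0.0570 theta 0.083 N 11.82 c 0.98 grip 109
```

>>> play_rows:
  plan:
    - [[-0.01,0,-0.03],[0,0,0],1]
    - [[-0.01,0,-0.04],[0,0,0],1]
    - [[-0.01,0,-0.04],[0,0,0],1]
    - [[-0.01,0,-0.04],[0,0,0],1]
    - [[-0.01,0,-0.04],[0,0,0],1]
    - [[-0.01,0,-0.04],[0,0,0],1]
    - [[-0.01,0,-0.04],[0,0,0],1]
    - [[-0.01,0,-0.04],[0,0,0],1]
    - [[-0.01,0,-0.03],[0,0,0],1]
    - [[0,0,-0.02],[0,0,0],1]
    - [[0,0,-0.02],[0,0,0],1]
    - [[0,0,-0.02],[0,0,0],1]
    - [[0,0,-0.02],[0,0,0],1]
    - [[0,0,-0.02],[0,0,0],1]
    - [[0,0,-0.04],[0,0,0],1]
    - [[0,0,-0.04],[0,0,0],1]
    - [[0,0,-0.06],[0,0,0],1]
    - [[0,0,-0.06],[0,0,0],1]
    - [[0,0,-0.1],[0,0,0],1]
    - [[0,0,-0.2],[0,0,0],1]

```text
clock: 32.4
position: [0.5404, 0.0881, 0.2607]
tool_rot: [-3.141, -0.0, 3.141]
force: [-0.4, -0.6, -1.4]
grip_width: 0.0229
finger_force: 108.1
```

>>> play_rows:
  plan:
    - [[0,0,-0.4],[0,0,0],1]
    - [[0,0,-0.6],[0,0,0],1]
    - [[0,0,-0.6],[0,0,0],1]
    - [[0,0,-0.6],[0,0,0],1]
    - [[0,0,-0.6],[0,0,0],1]
    - [[0,0,-0.6],[0,0,0],1]
    - [[0,0,-0.5],[0,0,0],1]
    - [[0,0,-0.3],[0,0,0],1]
    - [[0,0,-0.1],[0,0,0],1]
    - [[0,0,0],[0,0,0],1]
    - [[0,0,0],[0,0,0],1]
    - [[0,0,0],[0,0,0],1]
    - [[0,0,0],[0,0,0],1]
    - [[0,0,0],[0,0,0],1]
    - [[0,0,0],[0,0,0],1]
    - [[0,0,0],[0,0,0],1]

```text
clock: 34.4
position: [0.5404, 0.0882, 0.368]
tool_rot: [-3.142, 0.0, 3.141]
force: [-0.4, -0.1, -1.0]
grip_width: 0.0228
finger_force: 108.1
```

```bash
python3 - <<'E'
from m import *
s=bot.observe();print(s["clock"],s["position"],s["force"],s["finger_force"],swivel())
f=grab_frame("scene");cv2.imwrite("pics/end.png",cv2.resize(f["pixels"][...,::-1],(800,600)))
P=cloud(f);x,y,z=P[...,0],P[...,1],P[...,2]
m=(np.hypot(x-.575,y-.135)<.068)&(np.hypot(x-.575,y-.135)>.035)&(f["pixels"].min(-1)>150)&(z<.158)&(z>.1);p=P[m]
print(np.linalg.lstsq(np.c_[p[:,:2]-[.575,.135],np.ones(len(p))],p[:,2],rcond=None)[0])
E
```

```text
34.4 [0.54043981 0.08816857 0.36801511] [-0.38354312 -0.09054862 -1.02422015] 108.08687925338745 (np.float64(-0.003505433482482778), 2)
[-0.00247114 -0.00127337  0.15162186]
```

View pics/end.png

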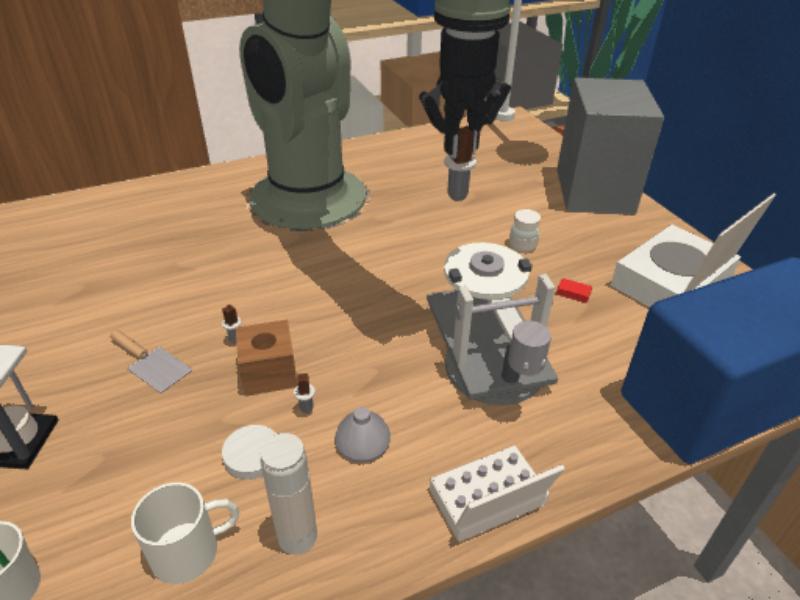

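The end picture shows the stick held upright and clear at (460,180), the plate level at (487,268), and the tin (250,450), burner (362,435) and jar (525,232) in place.

```bash
python3 -c "
from workcell import bot
print(bot.job_done())"
```

```text
the job is handed in; nothing more can be done
None
```

I've handed the job in, with no verdict shown: the stick swept the band from left to right in about 12 s, pressing 11.7 to 12.9 N at every check. It ended held upright, clear above a level, still plate, with the tin, burner and jar where they were.

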